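# Shake five board markers from a clear tube evenly over a three-bay tray

### The arm

A 6-joint arm with a two-finger parallel gripper is mounted at the origin on a cart in front of the work surface, level with it; the furniture and walls round the work are solid. World frame = base frame: x ahead of the robot, y to its left, z up, the work surface at z = 0. Lengths are in mm, angles in rad, forces in N, time in s.
With the tool pointing down it reaches from about 275 to 825 mm from the base axis. Payload 5.2 kg.
Tool frame: the origin (TCP) lies at the very end of the fingers, on their centre line; the grasp point (between the pads) lies 19 mm behind it; z points along the fingers, y is the line along which they close (so a half turn about z gives the same grasp; the last joint's range is limited). The gripper opens to 93 mm and grips with 3 to 60 N. Pads are 15 mm wide; open, the fingers measure 128 mm over their backs; the gripper's body (75 mm by 188 mm) begins 65 mm behind the grasp point.
Start: joints at [0.991, 0.259, 1.535, -0, 1.348, -0.203], TCP at [202.35, 511.429, 218.653] pointing down, gripper open.
Joint ranges: [-3.14, 3.14], [-0.91, 2.08], [0.19, 2.58], [-1.22, 4.36], [0.22, 2.71], [-3.12, 3.12]. Speed limits (rad/s): [2.57, 2.57, 3.14, 3.14, 3.14, 3.14].

### API

Orientations are given as [roll, pitch, yaw] about the fixed x, y, z axes, in that order (R = Rz(yaw) Ry(pitch) Rx(roll)).
In Python, from bench import robot gives the robot as it stands. The module is installed in compiled form; this text tells all that it offers. Calls block until the motion is done:
- robot.move_ptp(position, orientation): joint-space move of the TCP to a pose.
- robot.move_linear(position, ori=None, speed=150, f_stop=None): straight line of the TCP; ori=None keeps the orientation; speed is the mean speed in mm/s. With f_stop (N) it stops when the force on the tool has changed by that much, and returns True; else False.
- robot.move_j(angles): joint-space move.
- robot.move_gripper(opening): opening from 0.0 (shut) to 1.0 (fully open); the grip force is fixed at half the most; returns when the fingers have stopped.
- robot.sleep(seconds).
- robot.inverse_kinematics(position, orientation): joint angles nearest the present ones, or None.
- robot.get_image(name): name is "scene" or "top" or "wrist"; returns a dict with "img" (384x512x3 uint8, blue, green, red), "fovy" (degrees; the focal length in pixels is half the picture's height over the tangent of half this angle, whatever the lens; pixels are square), "cx", "cy" (the principal point, pixels), "eye" and "orientation" of the camera in the world. Camera axes: x right, y down, z forward; pixel columns grow to the right and rows downward; lengths in mm; the calibration is good to about 2 mm. The wrist camera is an equidistant fisheye: a pixel r from the principal point sees the ray r / f radians off the axis. A picture is of the moment at which its call begins. There is no depth.
A pose or a line that the arm cannot do raises robot.MotionError and nothing moves.
- robot.hand_in(): hands the job in; it is judged then, once.
Readings, each from a call of its own:
- robot.current_t(): time.
- robot.current_qpos(): joint angles.
- robot.current_joint_vel(): joint speeds.
- robot.current_joint_efforts(): joint torques, N m.
- robot.current_tcp_pos(): TCP position.
- robot.current_eef_rot(): TCP orientation.
- robot.current_contact_force(): force on the tool from outside, world axes, zero at the start.
- robot.current_ft_torque(): the same for the moment, N m.
- robot.current_gripper_width(): opening from 0.0 (shut) to 1.0 (fully open).
- robot.current_finger_force(): force on a finger pad.
Only numpy, scipy, OpenCV 4.12 (cv2) and the standard library are available. Lean on these libraries where they do the work, as an engineer would, in place of code of your own. Each camera call takes 0.05 s, during which the arm holds its last target. There are 200 camera calls.

### The job

Take the clear shaker tube from its slanted rest and shake its five markers out over the white tray, evenly, so that every one of the three bays gets at least one and all five end up in the tray. Then lay the empty shaker back in its rest as it was, closed end at the low stop. Deal the markers with the shaker alone: do not touch them with the gripper, and leave the other things on the desk alone.

Things in the scene. Friction and masses are not known exactly. Their poses are not given: they have to be found in the camera images.
- shaker: Clear plastic tube, 155 mm long, 30 mm outside, 23 mm inside, 70 to 130 g empty, with a blue closed end (4 mm thick) and a blue ring round its plain open mouth. Origin on its axis, half way along; x along the axis towards the mouth. The five markers lie in it in single file. Grip it across the 30 mm at its middle.
- shaker_mouth (a point): Centre of the shaker's open mouth, 77.5 mm from its origin. Held still, the markers all slide out in a rush once the mouth points 26 to 40 degrees below level (friction varies). From about 15 degrees up to that, they creep on only while the tube is shaken along its axis (strokes of 10 to 20 mm), so they drop out one by one.
- shaker_end (a point): Centre of the shaker's closed end, 77.5 mm from its origin the other way.
- rest: Grey base plate 170 x 62 x 8 mm with two black V saddles and an end stop, fixed to the desk. Origin at the centre of its underside, z up, x along the base towards its high end. The shaker lies in it with its axis 25 degrees above level, mouth at the high (+x) end, its middle 91 mm above the desk, straight above the origin.
- rest_mouth (a point): Where the centre of the shaker's mouth is when it lies home in the rest. The saddles, 12 mm wide, stand 42 mm either side of the shaker's middle and reach no higher than its axis; between them the tube is free for fingers, with 20 mm clear below it.
- rest_end (a point): Where the centre of the shaker's closed end is when it lies home in the rest, touching the end stop or within a few mm of it.
- tray: White tray, 170 x 96 x 28 mm outside, fixed to the desk, walls and floor 4 mm. Two low walls (24 mm high over the desk) divide it along x into three equal bays with cork-brown floors, each 51 x 88 mm. Origin at the centre of its underside, x along its length towards the left bay (about world +y).
- bay_right (a point): Centre of the floor of the right bay (as the robot sees it), 4 mm above the desk; axes as the tray's.
- bay_middle (a point): Centre of the floor of the middle bay (as the robot sees it), 4 mm above the desk; axes as the tray's.
- bay_left (a point): Centre of the floor of the left bay (as the robot sees it), 4 mm above the desk; axes as the tray's.
- marker1: Red marker, a chunky round-shouldered barrel 17 mm across and 16 mm long, 10 g; origin at its centre, x along its axis. Starts inside the shaker, number 1 at the closed end, number 5 nearest the mouth.
- marker2: Red marker, a chunky round-shouldered barrel 17 mm across and 16 mm long, 10 g; origin at its centre, x along its axis. Starts inside the shaker, number 1 at the closed end, number 5 nearest the mouth.
- marker3: Yellow marker, a chunky round-shouldered barrel 17 mm across and 16 mm long, 10 g; origin at its centre, x along its axis. Starts inside the shaker, number 1 at the closed end, number 5 nearest the mouth.
- marker4: Yellow marker, a chunky round-shouldered barrel 17 mm across and 16 mm long, 10 g; origin at its centre, x along its axis. Starts inside the shaker, number 1 at the closed end, number 5 nearest the mouth.
- marker5: Green marker, a chunky round-shouldered barrel 17 mm across and 16 mm long, 10 g; origin at its centre, x along its axis. Starts inside the shaker, number 1 at the closed end, number 5 nearest the mouth.
- tissue_cube: Pink tissue box, fixed, about 110 mm square (turned on the desk, so it spans about 127 x 127 mm in x and y) and 126 mm high without its tissue, behind the rest and the right bay: keep the shaker's closed end and the hand clear of it. Origin at the centre of its underside.
- brass_desk_lamp: Brass desk lamp, fixed. Its head, 80 mm high, hangs with its underside 0.50 m above the desk over x 0.14 to 0.34, y -0.05 to 0.17 m: keep the arm clear of it. Origin on the chest top, below the middle of its arm.
- notes: Yellow pad of sticky notes, 75 x 75 x 20 mm, a bystander; origin at the centre of its underside.
- eraser: White and blue eraser, 20 x 44 x 12 mm, a bystander; origin at the centre of its underside.
- glue: Glue stick with a red cap, standing, 88 mm tall, a bystander; origin at the centre of its underside.

How it is judged (in metres and radians):
On the way, in this order (a step that is already met when the one before it is completed fails the run):
1. the shaker is lifted out of its rest with no marker dealt yet (all still well above the tray floor) (distance between shaker_mouth and rest_mouth above 0.04 m and distance between shaker_end and rest_end above 0.04 m and height (world z) of each of marker1, marker2, marker3, marker4, marker5 above 0.045 m), for 0.1 s.
2. all five markers lie in the tray with at least one in each bay, while the shaker is off its rest (x of marker1 in the frame of tray between -0.083 and 0.083 m and x of marker2 in the frame of tray between -0.083 and 0.083 m and x of marker3 in the frame of tray between -0.083 and 0.083 m and x of marker4 in the frame of tray between -0.083 and 0.083 m and x of marker5 in the frame of tray between -0.083 and 0.083 m and y of marker1 in the frame of tray between -0.046 and 0.046 m and y of marker2 in the frame of tray between -0.046 and 0.046 m and y of marker3 in the frame of tray between -0.046 and 0.046 m and y of marker4 in the frame of tray between -0.046 and 0.046 m and y of marker5 in the frame of tray between -0.046 and 0.046 m and z of marker1 in the frame of tray between 0 and 0.032 m and z of marker2 in the frame of tray between 0 and 0.032 m and z of marker3 in the frame of tray between 0 and 0.032 m and z of marker4 in the frame of tray between 0 and 0.032 m and z of marker5 in the frame of tray between 0 and 0.032 m and x of any of marker1, marker2, marker3, marker4, marker5 in the frame of tray below -0.03 m and x of any of marker1, marker2, marker3, marker4, marker5 in the frame of tray above 0.03 m and (x of marker1 in the frame of tray between -0.026 and 0.026 m or x of marker2 in the frame of tray between -0.026 and 0.026 m or x of marker3 in the frame of tray between -0.026 and 0.026 m or x of marker4 in the frame of tray between -0.026 and 0.026 m or x of marker5 in the frame of tray between -0.026 and 0.026 m) and distance between shaker_mouth and rest_mouth above 0.04 m and distance between shaker_end and rest_end above 0.04 m), for 0.2 s.
At the end, for the whole second after the job is handed in: All five markers are at rest inside the tray, with at least one in each of the three bays; the shaker lies still in its rest, closed end at the low stop, both ends of its axis within 18 mm of their home points (x of marker1 in the frame of tray between -0.083 and 0.083 m and x of marker2 in the frame of tray between -0.083 and 0.083 m and x of marker3 in the frame of tray between -0.083 and 0.083 m and x of marker4 in the frame of tray between -0.083 and 0.083 m and x of marker5 in the frame of tray between -0.083 and 0.083 m and y of marker1 in the frame of tray between -0.046 and 0.046 m and y of marker2 in the frame of tray between -0.046 and 0.046 m and y of marker3 in the frame of tray between -0.046 and 0.046 m and y of marker4 in the frame of tray between -0.046 and 0.046 m and y of marker5 in the frame of tray between -0.046 and 0.046 m and z of marker1 in the frame of tray between 0 and 0.032 m and z of marker2 in the frame of tray between 0 and 0.032 m and z of marker3 in the frame of tray between 0 and 0.032 m and z of marker4 in the frame of tray between 0 and 0.032 m and z of marker5 in the frame of tray between 0 and 0.032 m and x of any of marker1, marker2, marker3, marker4, marker5 in the frame of tray below -0.03 m and x of any of marker1, marker2, marker3, marker4, marker5 in the frame of tray above 0.03 m and (x of marker1 in the frame of tray between -0.026 and 0.026 m or x of marker2 in the frame of tray between -0.026 and 0.026 m or x of marker3 in the frame of tray between -0.026 and 0.026 m or x of marker4 in the frame of tray between -0.026 and 0.026 m or x of marker5 in the frame of tray between -0.026 and 0.026 m) and distance between shaker_mouth and rest_mouth below 0.018 m and distance between shaker_end and rest_end below 0.018 m and linear speed of each of marker1, marker2, marker3, marker4, marker5, shaker below 0.03 m/s); the robot touches nothing.
It fails at once if the fingers press on a marker (contact force between the fingers and marker1 above 0.3 N or contact force between the fingers and marker2 above 0.3 N or contact force between the fingers and marker3 above 0.3 N or contact force between the fingers and marker4 above 0.3 N or contact force between the fingers and marker5 above 0.3 N).
It fails at once if a bystander is shifted by more than 30 mm (distance of any of notes, eraser, glue from where it was at the start of the episode above 0.03 m).
It also fails if it takes over 66 s, if anything falls off the work surface, if the arm or the gripper's body presses on something with over 40 N, if the wrist force passes 120 N, or if a joint passes its speed limit or range.

## Working session

There is one attempt and no reset: what is moved stays moved. The work goes in short steps, each a Python script; the robot and the scene stay as the last script left them, time stands still between calls to the robot, and variables do not carry over. Pictures are saved under pics/ and viewed, at most 10 in all, crops included, and the job is handed in when it is done.

```bash
mkdir -p pics
cat > h.py <<'E'
import numpy as np, cv2
from bench import robot
from scipy.spatial.transform import Rotation as R
def cam(n):
    d=robot.get_image(n); d['f']=d['img'].shape[0]/2/np.tan(np.radians(d['fovy'])/2)
    return d
def rot(d):
    o=np.array(d['orientation'],float)
    return o if o.shape==(3,3) else R.from_euler('xyz',o).as_matrix()
def proj(d,p):
    c=(np.atleast_2d(p)-np.array(d['eye']))@rot(d)
    return c[:,:2]/c[:,2:]*d['f']+[d['cx'],d['cy']]
def onplane(d,px,z):
    px=np.atleast_2d(px); v=np.c_[(px-[d['cx'],d['cy']])/d['f'],np.ones(len(px))]@rot(d).T
    e=np.array(d['eye']); return e+v*((z-e[2])/v[:,2])[:,None]
E
python3 - <<'E'
from h import *
import pickle
for n in('scene','top'):
    d=cam(n); pickle.dump(d,open(n+'.pkl','wb')); print(n,d['fovy'],d['cx'],d['cy'],d['eye'],d['orientation'])
    cv2.imwrite(f'pics/{n}0.png',cv2.resize(d['img'],(800,600),interpolation=cv2.INTER_CUBIC))
E
```

```text
scene 55.170064331128266 256.7912725015653 192.06161386857116 [ -56.97989351 -222.48806913  714.12479182] [-2.28756029  0.00730438 -0.94183197]
top 43.4753607425272 257.9585355957275 186.80024668246028 [ 210.11418084  220.07921994 1533.27131793] [-2.93756546e+00  1.47764061e-03 -1.56657019e+00]
```

View pics/scene0.png

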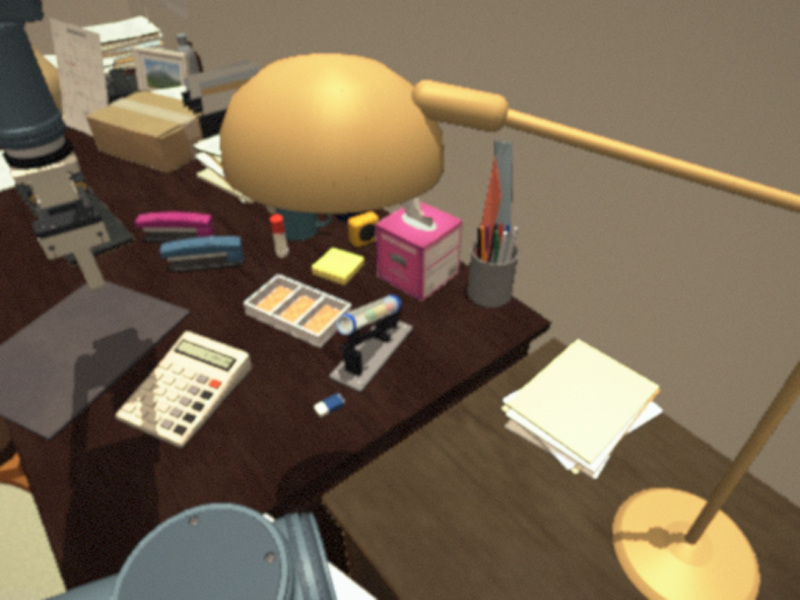

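View pics/top0.png

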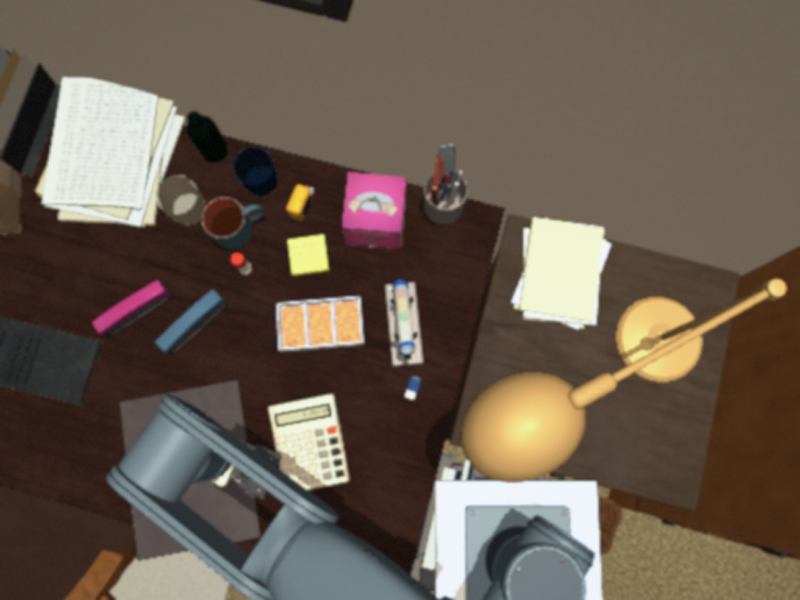

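The scene view shows the tray at about (298,310) and the rest with the shaker at about (370,325). The high end seems to be the near one. The top view shows the tray at (320,323) and the rest at (405,323). I'll zoom in on both.

Run:
```python
import pickle,cv2,numpy as np
t=pickle.load(open('top.pkl','rb'))['img'];s=pickle.load(open('scene.pkl','rb'))['img']
# top crop cols 170-280 rows 170-245 ; scene crop cols 150-270 rows 170-260
a=cv2.resize(t[172:242,172:276],None,fx=7,fy=7,interpolation=cv2.INTER_CUBIC)
b=cv2.resize(s[172:262,152:272],None,fx=6,fy=6,interpolation=cv2.INTER_CUBIC)
print(a.shape,b.shape)
cv2.imwrite('pics/ta.png',a);cv2.imwrite('pics/sb.png',b)
```

```text
(490, 728, 3) (540, 720, 3)
```

View pics/ta.png

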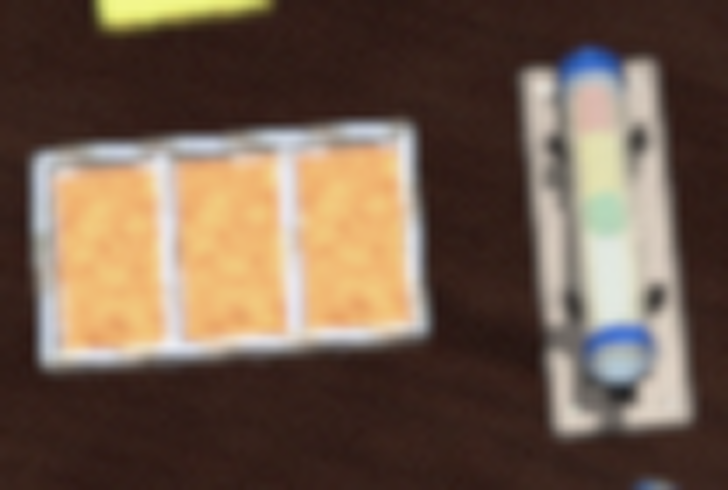

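View pics/sb.png

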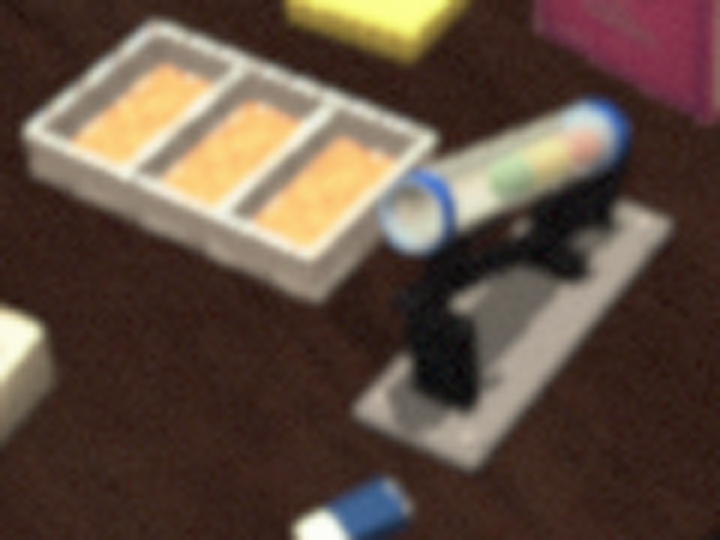

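The crops show the mouth ring at the near, high end, at top crop (618,350), and the closed end at the far end, (590,70). The markers are packed at the closed end. Next I'll fit the tray, rest and box poses.

```bash
cat > fit.py <<'E'
import pickle
from h import *
from scipy.optimize import least_squares
T=pickle.load(open('top.pkl','rb'));S=pickle.load(open('scene.pkl','rb'))
for d in(T,S): d['f']=192/np.tan(np.radians(d['fovy'])/2)
tp=lambda a:(np.array(a)+.5)/7-.5+172
sp=lambda a:(np.array(a)+.5)/6-.5+[152,172]
def fit(L,W,z,obs,x0):
    # obs: list of (cam, (sx,sy), px)
    def f(p):
        r=[]
        for c,(sx,sy),px in obs:
            q=R.from_euler('z',p[2]).apply([sx*L/2,sy*W/2,0])+[p[0],p[1],z]
            r+=list(proj(c,q)[0]-px)
        return r
    s=least_squares(f,x0,x_scale=[10,10,.1]);return s.x,np.round(s.fun,1)
def fits():
    tr=fit(170,96,28,[(T,(1,1),tp([32,153])),(T,(-1,1),tp([413,122])),(T,(-1,-1),tp([430,333])),(T,(1,-1),tp([42,368])),
     (S,(1,-1),sp([25,130])),(S,(1,1),sp([158,20])),(S,(-1,1),sp([438,135])),(S,(-1,-1),sp([315,262]))],[400,120,1.57])
    # tray: x->world +y, y->world -x. sy=+1 is nearer to the robot, fixed below
    return tr
E
python3 - <<'E'
from fit import *
# tray x ~ +y world => tray y ~ -x world: far side is sy=-1
o=[(T,(1,-1),tp([32,153])),(T,(-1,-1),tp([413,122])),(T,(-1,1),tp([430,333])),(T,(1,1),tp([42,368])),
 (S,(1,1),sp([25,130])),(S,(1,-1),sp([158,20])),(S,(-1,-1),sp([438,135])),(S,(-1,1),sp([315,262]))]
print('tray',*fit(170,96,28,o,[400,120,1.57]))
# rest x ~ -x world; y ~ -y world: image-right(-y world)=sy+1
o=[(T,(-1,-1),tp([520,68])),(T,(-1,1),tp([658,58])),(T,(1,1),tp([692,424])),(T,(1,-1),tp([556,436])),
 (S,(1,-1),sp([355,408])),(S,(1,1),sp([472,468])),(S,(-1,1),sp([672,225]))]
p,r=fit(170,62,8,o,[400,0,3.14]);print('rest',p,r)
a=R.from_euler('z',p[2]).apply([np.cos(np.radians(25)),0,np.sin(np.radians(25))])
for s,n in((1,'mouth'),(-1,'end')):
    q=np.r_[p[:2],91]+s*77.5*a
    print(n,q,'top crop',(proj(T,q)-172)*7,'scene crop',(proj(S,q)-[152,172])*6)
# tissue box top corners in 800x600 top picture, z=126
print('box',onplane(T,np.array([[347,174],[406,177],[403,235],[344,232]])/1.5625,126).round())
for n,px,z in(('notes',(308,255),20),('eraser',(413,388),12)): print(n,onplane(T,np.array(px)/1.5625,z).round())
E
```

```text
tray [459.20072069 393.17627005   1.66084926] [ 0.6 -0.1 -0.6 -0.2 -0.8 -0.6  0.7 -1.  -0.1  0.6 -0.2  0.7 -0.2  0.5
 -0.4  0. ]
rest [462.09984973 222.78902017   3.23961439] [ 0.3  0.  -0.4 -0.3 -0.  -0.5 -0.1 -0.4 -0.8  0.8 -0.   0.3  0.5 -0.3]
mouth [392.19816276 215.9151058  123.75291528] top crop [[618.39883715 358.82291502]] scene crop [[407.52126031 216.98464849]]
end [532.0015367  229.66293454  58.24708472] top crop [[588.21497383  67.0182556 ]] scene crop [[596.84422004 135.8277527 ]]
box [[738. 335. 126.]
 [733. 219. 126.]
 [614. 224. 126.]
 [620. 339. 126.]]
notes [[601. 421.  20.]]
eraser [[327. 203.  12.]]
```

The fits agree to under 1 px. Next I'll work out the arm geometry to get elbow and forearm clearance under the lamp, and check reachability.

```bash
cat >> h.py <<'E'
REST=np.array([462.1,222.8,91.]); PSI0=3.2396-np.pi
TRAY=np.array([459.2,393.2]); TX=np.array([np.cos(1.6608),np.sin(1.6608)])
BAY={'R':TRAY-55*TX,'M':TRAY,'L':TRAY+55*TX}
G=0.   # grip angle: tool tilt = tube elevation - G (deg)
def mdir(psi,e):
    e=np.radians(e);return np.array([-np.cos(psi)*np.cos(e),-np.sin(psi)*np.cos(e),np.sin(e)])
def pose(C,psi,e,sgn=1,g=None,lean=0.,dz=19.):
    """TCP pose so tube centre C, out-yaw psi, mouth elevation e(deg); lean: tool rolled about tube axis"""
    t=np.radians(e-(G if g is None else g))
    z=np.array([-np.cos(psi)*np.sin(t),-np.sin(psi)*np.sin(t),-np.cos(t)])
    y=sgn*np.array([-np.sin(psi),np.cos(psi),0]);M=np.c_[np.cross(y,z),y,z]
    M=R.from_rotvec(mdir(psi,e)*np.radians(lean))*R.from_matrix(M)
    return list(np.asarray(C)+dz*M.as_matrix()[:,2]),list(M.as_euler('xyz'))
def mpose(M,psi,e,**k): return pose(np.asarray(M)-77.5*mdir(psi,e),psi,e,**k)
E
python3 - <<'E'
from h import *
from scipy.optimize import least_squares
D=[]
for r in(350,450,550,650,750):
  for z in(100,250,350):
    q=robot.inverse_kinematics([r*np.cos(.9),r*np.sin(.9),z],[np.pi,0,.9])
    if q is not None and abs(q[3])<.01: D.append((r,z,*q[:6]))
D=np.array(D);print(len(D),D[:2].round(3))
def fk(p,q2,q3): 
    L1,L2,ph,r0,zz=p
    return np.c_[r0+L1*np.sin(q2)+L2*np.sin(q2+q3+ph),zz+L1*np.cos(q2)+L2*np.cos(q2+q3+ph)]
s=least_squares(lambda p:(fk(p,D[:,3],D[:,4])-D[:,:2]).ravel(),[400,400,0,0,0]);print('L1,L2,ph,r0,h0-tool',s.x.round(3),s.cost)
for g in(0,15,25):
  for sg in(1,-1):
    for nm,(p,o) in (('rest',pose(REST,PSI0,25,sg,g)),('lift',pose(REST+[0,0,80],PSI0,25,sg,g)),('R',mpose([*BAY['R'],58],.35,-20,sgn=sg,g=g)),('L-35',mpose([*BAY['L'],58],.0,-38,sgn=sg,g=g))):
      q=robot.inverse_kinematics(p,o); print(g,sg,nm,None if q is None else np.round(q,2))
E
```

```text
15 [[ 3.500e+02  1.000e+02  5.780e-01  2.500e-02  2.142e+00 -0.000e+00
   9.740e-01  1.249e+00]
 [ 3.500e+02  2.500e+02  5.780e-01 -1.440e-01  1.891e+00 -0.000e+00
   1.395e+00  1.249e+00]]
L1,L2,ph,r0,h0-tool [ 5.22931e+02  4.28283e+02  1.35000e-01  1.62240e+01 -1.37264e+02] 11.620146032825055
0 1 rest [ 0.2   0.59  1.48  0.04  1.5  -1.48]
0 1 lift [ 0.2   0.51  1.4   0.04  1.66 -1.47]
0 1 R [ 0.44  0.41  1.8  -0.06  0.59 -1.43]
0 1 L-35 [ 0.77  0.47  1.8  -0.93  0.57 -0.07]
0 -1 rest [0.2  0.59 1.48 0.04 1.5  1.66]
0 -1 lift [0.2  0.51 1.4  0.04 1.66 1.67]
0 -1 R [ 0.44  0.41  1.8  -0.06  0.59  1.71]
0 -1 L-35 [ 0.77  0.47  1.8  -0.93  0.57  3.07]
15 1 rest [ 0.22  0.44  1.68  0.02  1.2  -1.46]
15 1 lift [ 0.22  0.35  1.59  0.02  1.37 -1.46]
15 1 R None
15 1 L-35 None
15 -1 rest [0.22 0.44 1.68 0.02 1.2  1.68]
15 -1 lift [0.22 0.35 1.59 0.02 1.37 1.68]
15 -1 R None
15 -1 L-35 None
25 1 rest [ 0.23  0.34  1.82 -0.    0.98 -1.44]
25 1 lift [ 0.23  0.25  1.72 -0.    1.17 -1.44]
25 1 R None
25 1 L-35 None
25 -1 rest [ 0.23  0.34  1.82 -0.    0.98  1.7 ]
25 -1 lift [ 0.23  0.25  1.72 -0.    1.17  1.7 ]
25 -1 R None
25 -1 L-35 None
```

Run:
```python
from h import *
import pickle
from scipy.optimize import least_squares
rng=np.random.default_rng(0);P=[]
for _ in range(60):
    r,b=rng.uniform(350,700),rng.uniform(.3,1.3);p=[r*np.cos(b),r*np.sin(b),rng.uniform(80,400)]
    o=[np.pi+rng.uniform(-.5,.5),rng.uniform(-.5,.5),rng.uniform(-.5,1.5)]
    q=robot.inverse_kinematics(p,o)
    if q is not None:P.append((p,R.from_euler('xyz',o).as_matrix()[:,2],q))
p=np.array([a[0] for a in P]);z=np.array([a[1] for a in P]);Q=np.array([a[2] for a in P])
def res(v):
    h,L1,L2,ph,d,lt,r0=v;w=p-lt*z
    c,s=np.cos(Q[:,0]),np.sin(Q[:,0])
    return np.c_[w[:,0]*c+w[:,1]*s-(r0+L1*np.sin(Q[:,1])+L2*np.sin(Q[:,1]+Q[:,2]+ph)),-s*w[:,0]+c*w[:,1]-d,w[:,2]-(h+L1*np.cos(Q[:,1])+L2*np.cos(Q[:,1]+Q[:,2]+ph))].ravel()
s=least_squares(res,[150,500,430,.1,110,250,0]);v=s.x;print('h L1 L2 ph d lt r0',v.round(3),'rms',np.sqrt(np.mean(s.fun**2)),len(P))
T=pickle.load(open('top.pkl','rb'));T['f']=192/np.tan(np.radians(T['fovy'])/2)
q=np.array([.991,.259,1.535])
h,L1,L2,ph,d,lt,r0=v
def pt(r,l,zz): return [r*np.cos(q[0])-l*np.sin(q[0]),r*np.sin(q[0])+l*np.cos(q[0]),zz]
re,ze=r0+L1*np.sin(q[1]),h+L1*np.cos(q[1]);rw,zw=re+L2*np.sin(q[1]+q[2]+ph),ze+L2*np.cos(q[1]+q[2]+ph)
print('elbow',re,ze,'wrist',rw,zw)
for l in(-110,0,d): print(l,*[ (proj(T,pt(a,l,b))*1.5625).round() for a,b in((0,h),(re,ze),(rw,zw))])
```

```text
h L1 L2 ph d lt r0 [2.21700e+02 5.34400e+02 4.30134e+02 1.40000e-01 1.10800e+02 3.66857e+02
 0.00000e+00] rms 1.472384455667804e-13 60
elbow 136.8673395210081 738.275929919737 wrist 538.876600321634 585.2942178410241
-110 [[571. 520.]] [[566. 491.]] [[272. 306.]]
0 [[537. 578.]] [[509. 586.]] [[221. 378.]]
110.80000000000008 [[502. 638.]] [[449. 687.]] [[168. 453.]]
```

```bash
python3 -c "
import pickle,cv2
i=pickle.load(open('top.pkl','rb'))['img'][235:384,60:400];cv2.imwrite('pics/arm0.png',cv2.resize(i,(800,351)))"
```

```text
(no output)
```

View pics/arm0.png

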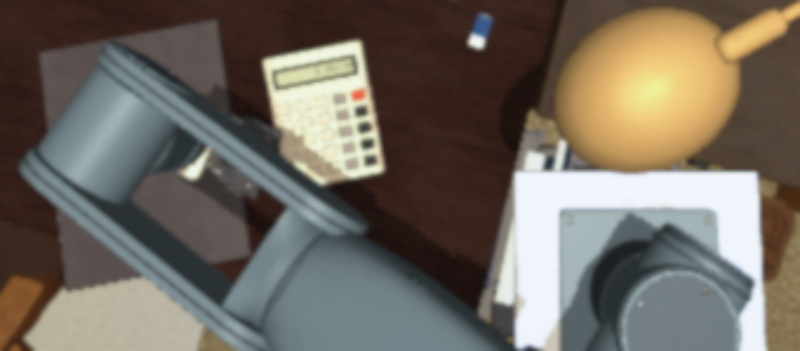

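The model matches the arm exactly. The forearm runs 111 mm to the left of the q1 plane, as the fork in the picture centred on (168,453) shows. I'll scan the free roll about the tube axis ("lean") and the grip angle for lamp clearance.

```bash
cat >> h.py <<'E'
def links(q):
    h,L1,L2,ph,d=221.7,534.4,430.134,.14,110.8
    def W(r,l,z): return np.array([r*np.cos(q[0])-l*np.sin(q[0]),r*np.sin(q[0])+l*np.cos(q[0]),z])
    re,ze=L1*np.sin(q[1]),h+L1*np.cos(q[1]);a=q[1]+q[2]+ph
    return W(0,d,h),W(re,d,ze),W(re+L2*np.sin(a),d,ze+L2*np.cos(a)),W(0,2*d,h),W(re,2*d,ze)
def bd(p,lo,hi): return np.linalg.norm(np.maximum(np.maximum(lo-p,p-hi),0),axis=-1)
def clear(q,tcp):
    """distance of link axes (upper arm, forearm, hand) to lamp head"""
    s,e,w,s2,e2=links(q);t=np.linspace(0,1,40)[:,None]
    lo,hi=np.array([140,-50,500]),np.array([340,170,580])
    return [float(bd(a+(b-a)*t,lo,hi).min().round()) for a,b in((s,e),(e,w),(w,np.asarray(tcp)))]
E
python3 - <<'E'
from h import *
print('start',clear(robot.current_qpos(),robot.current_tcp_pos()))
for g in(0,-10):
 for lean in(-30,-15,0,15,30,40):
  for nm,(p,o) in (('rest',pose(REST,PSI0,25,1,g,lean)),('lift',pose(REST+[0,0,60],PSI0,25,1,g,lean)),('R',mpose([*BAY['R'],58],.35,-20,sgn=1,g=g,lean=lean)),('M',mpose([*BAY['M'],58],.2,-20,sgn=1,g=g,lean=lean)),('L',mpose([*BAY['L'],58],.0,-20,sgn=1,g=g,lean=lean)),('L-35',mpose([*BAY['L'],62],0,-38,sgn=1,g=g,lean=lean))):
   q=robot.inverse_kinematics(p,o); print(g,lean,nm,None if q is None else (np.round(q,2),clear(q,p)))
E
```

```text
start [179.0, 180.0, 341.0]
0 -30 rest (array([-0.08,  0.58,  1.63,  0.44,  1.46, -1.8 ]), [0.0, 35.0, 299.0])
0 -30 lift (array([-0.08,  0.51,  1.59,  0.44,  1.57, -1.75]), [0.0, 41.0, 271.0])
0 -30 R (array([ 0.11,  0.46,  1.85,  0.85,  0.83, -2.5 ]), [0.0, 0.0, 204.0])
0 -30 M (array([ 0.22,  0.45,  1.88,  0.91,  0.68, -2.34]), [0.0, 10.0, 187.0])
0 -30 L (array([ 0.35,  0.44,  1.9 ,  0.93,  0.48, -2.08]), [20.0, 45.0, 188.0])
0 -30 L-35 (array([0.43, 0.38, 2.09, 2.05, 0.26, 2.99]), [54.0, 46.0, 185.0])
0 -15 rest (array([ 0.06,  0.57,  1.55,  0.25,  1.47, -1.63]), [0.0, 33.0, 290.0])
0 -15 lift (array([ 0.06,  0.51,  1.5 ,  0.25,  1.58, -1.6 ]), [0.0, 44.0, 264.0])
0 -15 R (array([ 0.27,  0.4 ,  1.85,  0.51,  0.63, -2.07]), [21.0, 24.0, 168.0])
0 -15 M (array([ 0.39,  0.42,  1.82,  0.38,  0.55, -1.72]), [32.0, 58.0, 188.0])
0 -15 L (array([ 0.51,  0.45,  1.77,  0.13,  0.5 , -1.21]), [44.0, 90.0, 225.0])
0 -15 L-35 None
0 0 rest (array([ 0.2 ,  0.59,  1.48,  0.04,  1.5 , -1.48]), [0.0, 30.0, 291.0])
0 0 lift (array([ 0.2 ,  0.53,  1.42,  0.04,  1.62, -1.48]), [0.0, 42.0, 265.0])
0
[... 4126 characters left out ...]
4.0, 158.0, 425.0])
-10 30 L (array([ 0.77,  0.83,  1.08, -0.46,  1.52, -0.57]), [104.0, 184.0, 474.0])
-10 30 L-35 (array([ 0.87,  0.74,  1.28, -0.68,  1.35, -0.25]), [110.0, 179.0, 453.0])
-10 40 rest (array([ 0.5 ,  0.87,  1.21, -0.43,  1.87, -1.22]), [75.0, 124.0, 398.0])
-10 40 lift (array([ 0.5 ,  0.81,  1.18, -0.44,  1.96, -1.26]), [60.0, 113.0, 351.0])
-10 40 R (array([ 0.76,  0.73,  1.37, -0.69,  1.32, -0.7 ]), [88.0, 161.0, 418.0])
-10 40 M (array([ 0.79,  0.83,  1.16, -0.62,  1.5 , -0.63]), [108.0, 189.0, 467.0])
-10 40 L (array([ 0.8 ,  0.95,  0.92, -0.54,  1.72, -0.54]), [135.0, 218.0, 509.0])
-10 40 L-35 (array([ 0.89,  0.85,  1.12, -0.71,  1.56, -0.23]), [129.0, 212.0, 486.0])
```

Lean 40° with grip angle −10° keeps the arm well clear of the lamp. I'll go to the pre-grasp pose and look from the wrist.

```bash
sed -i 's/^G=0\..*/G=-10./' h.py
cat >> h.py <<'E'
def projw(d,p):
    c=(np.atleast_2d(p)-np.array(d['eye']))@rot(d); r=np.linalg.norm(c[:,:2],axis=1)
    return c[:,:2]/r[:,None]*(np.arctan2(r,c[:,2])*d['f'])[:,None]+[d['cx'],d['cy']]
LEAN0=40
E
python3 - <<'E'
from h import *
p,o=pose(REST,PSI0,25,1,lean=LEAN0,dz=-100)
q=robot.inverse_kinematics(p,o);print(np.round(q,2),clear(q,p))
robot.move_ptp(p,o);robot.move_gripper(.8)
d=cam('wrist');im=d['img'].copy()
print('f',d['f'],'t',robot.current_t(),robot.current_contact_force())
m=mdir(PSI0,25)
for s in(77.5,0,-77.5):
    x=projw(d,REST+s*m)[0];print(s,x*1.5625);cv2.circle(im,tuple(int(v) for v in x),2,(0,0,255),1)
cv2.imwrite('pics/w1.png',cv2.resize(im,(800,600)))
E
```

```text
[ 0.56  0.96  0.83 -0.44  2.16 -1.3 ] [107.0, 156.0, 398.0]
f 297.3186396354542 t 2.1167 [-0.4125245   0.07097472 -0.48042396]
77.5 [398.21239091 164.92196505]
0 [398.17078045 294.91723667]
-77.5 [398.17492774 418.69924287]
```

View pics/w1.png

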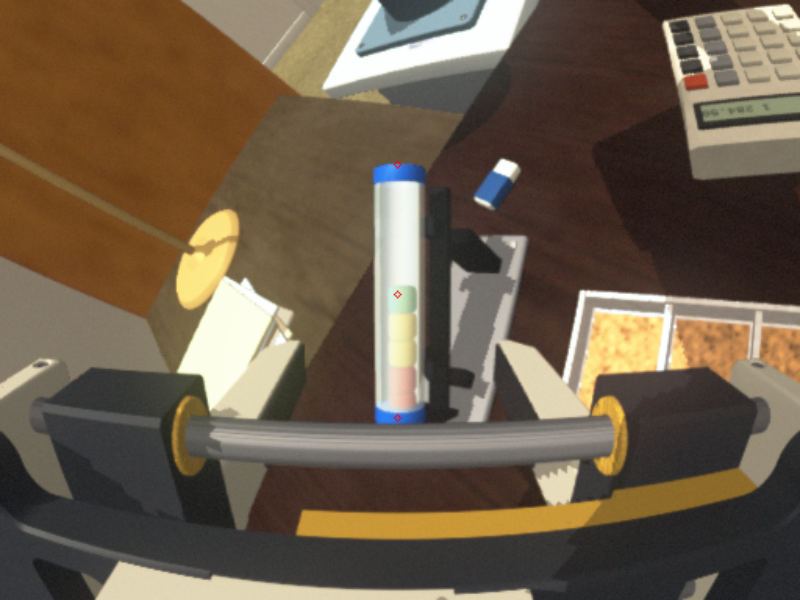

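The overlay points (398,165), (398,295) and (398,419) land on the ring, middle and cap within about 2 px, so alignment is good. The markers show at (403,300–400). Now I'll grip, lift and carry over the right bay with the mouth kept up.

```bash
cat >> h.py <<'E'
PSI={'R':.35,'M':.2,'L':.0}; LEAN={'R':30,'M':25,'L':15}; MZ=62.
def bp(b,e,up=0.,back=8.,along=0.):
    """mouth over bay b, `back` mm outward of the bay centre, shifted `along` the axis"""
    u=np.array([np.cos(PSI[b]),np.sin(PSI[b])])
    return mpose(np.r_[BAY[b]+back*u,MZ+up]+along*mdir(PSI[b],e),PSI[b],e,lean=LEAN[b])
E
python3 - <<'E'
from h import *
p,o=pose(REST,PSI0,25,1,lean=LEAN0)
print('stop',robot.move_linear(p,o,speed=80,f_stop=15),robot.current_contact_force())
robot.move_gripper(0.);print('w',robot.current_gripper_width(),robot.current_finger_force(),robot.current_contact_force())
robot.move_linear([p[0],p[1],p[2]+65],speed=100)
print(robot.current_contact_force(),robot.current_gripper_width())
p,o=bp('R',15,up=70);q=robot.inverse_kinematics(p,o);print(np.round(q,2),clear(q,p))
robot.move_linear(p,o,speed=100)
p,o=bp('R',-8);q=robot.inverse_kinematics(p,o);print(np.round(q,2),clear(q,p))
robot.move_linear(p,o,speed=60)
print(robot.current_t(),robot.current_tcp_pos(),robot.current_gripper_width())
a=cam('wrist');b=cam('top')
for s in(77.5,0,-77.5):
    C=np.r_[BAY['R'],0]; 
im=np.vstack([cv2.resize(a['img'][90:384,100:412],None,fx=1.25,fy=1.25),np.zeros((0,390,3),np.uint8)])
t=cv2.resize(b['img'][150:270,150:310],(390,292));im=np.hstack([im,np.vstack([t,np.zeros((im.shape[0]-292,390,3),np.uint8)])])
cv2.imwrite('pics/d1.png',im)
E
```

```text
stop False [-0.26273243  1.48321382 -0.39865667]
w 0.3058512743667916 30.001530242152512 [ 0.23556514 -0.35653151 -0.18674476]
[-0.203367   -0.47362592 -2.03955062] 0.3078928485166124
[ 0.62  0.93  0.87 -0.4   1.89 -1.34] [110.0, 171.0, 457.0]
[ 0.66  0.75  1.26 -0.48  1.38 -1.02] [72.0, 146.0, 416.0]
8.075 [546.32708949 358.36365921  56.78507774] 0.3102460333982701
```

View pics/d1.png

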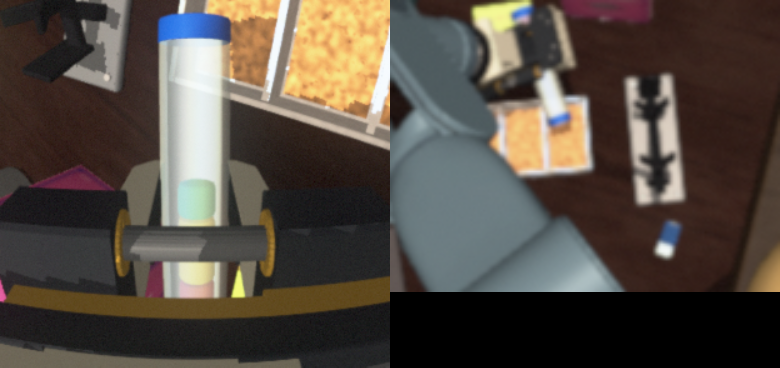

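The shaker is held and the mouth ring at wrist crop (195,14) is over the right bay, with all markers still at the closed end. I'll set up a numeric marker profile along the tube in the wrist view and do a first gentle shake.

```bash
cat >> h.py <<'E'
S=np.arange(76,-61,-4.)
def tube(d):
    """world points of the tube axis, from the TCP pose"""
    M=R.from_euler('xyz',robot.current_eef_rot()); C=np.array(robot.current_tcp_pos())-19*M.as_matrix()[:,2]
    # mouth direction in tool frame: fixed by the grip
    p,o=pose(REST,PSI0,25,1,lean=LEAN0); mt=R.from_euler('xyz',o).inv().apply(mdir(PSI0,25))
    return C,M.apply(mt)
def profile(d):
    C,m=tube(d);px=projw(d,C+S[:,None]*m)
    hsv=cv2.cvtColor(d['img'],cv2.COLOR_BGR2HSV);lab=cv2.cvtColor(d['img'],cv2.COLOR_BGR2LAB);o=[]
    for x,y in px.round().astype(int):
        w=lab[y-1:y+2,x-3:x+4].reshape(-1,3).mean(0); o.append((int(w[1])-128,int(w[2])-128))
    return o
def fz(n=10):
    v=[]
    for _ in range(n): robot.sleep(.01); v.append(robot.current_contact_force())
    return np.mean(v,0)
def shake(b,e,n,stroke=15.,speed=200.,**k):
    a0,o=bp(b,e,**k);a1,_=bp(b,e,along=-stroke,**k)
    for _ in range(n):
        robot.move_linear(a1,o,speed=speed);robot.move_linear(a0,o,speed=speed)
def show(tag=''):
    robot.sleep(.15);d=cam('wrist')
    print(tag,'t%.1f'%robot.current_t(),'F',fz()[2].round(3),' '.join('%d:%d,%d'%(s,*v) for s,v in zip(S,profile(d))))
    return d
E
python3 - <<'E'
from h import *
d=show('start'); C,m=tube(d);print('mouth',C+77.5*m,'goal',BAY['R'],projw(d,C+77.5*m),projw(d,C),'el',np.degrees(np.arcsin(m[2])))
p,o=bp('R',-18);robot.move_linear(p,o,speed=60)
show('tilt18')
t=robot.current_t();shake('R',-18,3);print('dt',robot.current_t()-t)
show('shaken')
E
```

```text
start t8.4 F -1.701 76:15,-60 72:15,-59 68:4,-30 64:-3,-1 60:-2,0 56:-2,0 52:-3,0 48:-2,0 44:-3,0 40:-3,0 36:-4,1 32:-3,1 28:-3,1 24:-3,1 20:-4,1 16:-4,1 12:-4,1 8:-6,2 4:-17,7 0:-18,8 -4:-18,8 -8:-18,8 -12:-10,14 -16:-1,1 -20:-1,2 -24:0,2 -28:0,3 -32:-2,7 -36:-8,24 -40:-8,24 -44:-6,22 -48:10,8 -52:10,11 -56:3,27 -60:4,27
mouth [471.88742602 341.13160396  61.84455768] goal [464.14352141 338.42261784] [[254.58756562 102.18704182]] [[254.62626177 245.67391535]] el -7.989662079218718
tilt18 t9.0 F -1.37 76:17,-61 72:16,-60 68:3,-29 64:-3,1 60:-3,2 56:-3,2 52:-3,2 48:-3,2 44:-3,2 40:-3,2 36:-4,2 32:-3,2 28:-4,2 24:-4,2 20:-4,2 16:-3,2 12:-4,2 8:-7,3 4:-17,8 0:-18,9 -4:-18,8 -8:-18,9 -12:-10,15 -16:-2,1 -20:-1,1 -24:-1,2 -28:-1,2 -32:-2,6 -36:-8,23 -40:-7,24 -44:-6,22 -48:9,9 -52:10,11 -56:3,26 -60:3,27
dt 1.5
shaken t10.8 F -1.348 76:16,-61 72:16,-60 68:3,-28 64:-3,1 60:-3,2 56:-3,2 52:-3,2 48:-3,2 44:-3,2 40:-18,8 36:-18,8 32:-17,8 28:-18,8 24:-8,21 20:-8,22 16:-8,21 12:-8,22 8:-7,19 4:-8,22 0:-8,22 -4:-8,22 -8:4,8 -12:9,9 -16:-1,2 -20:-1,2 -24:-1,2 -28:0,2 -32:2,2 -36:9,9 -40:5,7 -44:-3,2 -48:-3,2 -52:-3,4 -56:4,25 -60:4,25
```

Creep is about 12 mm per cycle and the profile is very readable (green front at s≈41). I'll keep going in small steps until the first marker is out.

```bash
cat >> h.py <<'E'
def seq(d):
    """runs of colours along tube from mouth"""
    r=[]
    for s,(a,b) in zip(S,profile(d)):
        c='B' if b<-20 else 'G' if a<-12 else 'Y' if b>14 and a<-4 else 'R' if a>4 and b<20 and s<66 else '.'
        r.append(c)
    return ''.join(r)
E
python3 - <<'E'
from h import *
shake('R',-18,2)
for i in range(8):
    robot.sleep(.1);d=cam('wrist');s=seq(d);print('%.1f'%robot.current_t(),s,fz(5)[2].round(3))
    if i and 'G' not in s and 'Y' in s and s.index('Y')>=4: break
    if s[:3].count('B')<2: pass
    if s.count('G')==0: break
    shake('R',-18,1,stroke=12)
E
```

```text
12.0 BB.GGG.YYYYYYYYRRRRRRRR............ -1.342
12.7 BBGGGYYYYYYYYRRRRRRRR.............. -1.521
13.4 BBGYYYYYYYYYRRRRRRRR............... -1.552
14.1 BB.YYYYYYYRRRRRRRR................. -1.404
```

Run:
```python
from h import *
for i in range(3):
    shake('R',-18,1,stroke=9)
    robot.sleep(.1);d=cam('wrist');s=seq(d);f=fz(5);print('%.1f'%robot.current_t(),s,f[2].round(3))
    if 13-sum(c in 'YR' for c in s)>=0: pass
    if s.index('R')<=9: break
cv2.imwrite('pics/d2.png',cv2.resize(np.hstack([d['img'][60:260,150:450],cam('top')['img'][150:270,150:310].repeat(2,0).repeat(2,1)[:200,:300]]),(800,267)))
```

```text
14.8 BB.YYYYYY.RRRRRRRR................. -1.145
15.5 BB.YYYYYYRRRRRRRR.................. -1.289
```

View pics/d2.png

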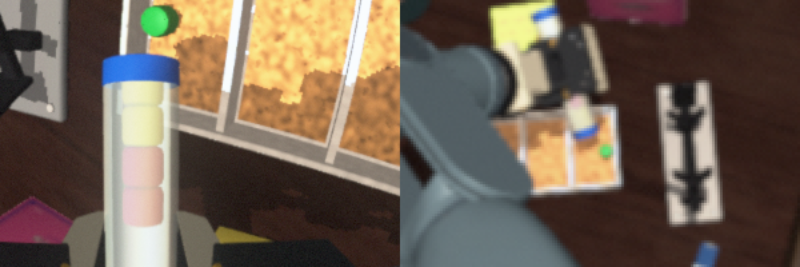

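The green marker lies in the right bay (wrist (160,20), top (605,150)), and four markers remain in the tube. Moving on to the middle bay.

Run:
```python
from h import *
for b,e,up in(('R',5,25),('M',5,25),('M',-18,0)):
    p,o=bp(b,e,up=up);q=robot.inverse_kinematics(p,o);print(clear(q,p));robot.move_linear(p,o,speed=60)
robot.sleep(.1);s=seq(cam('wrist'));print('%.1f'%robot.current_t(),s)
for i in range(6):
    shake('M',-18,1,stroke=9)
    robot.sleep(.1);d=cam('wrist');s=seq(d);print('%.1f'%robot.current_t(),s,fz(5)[2].round(3))
    if s.index('R')<=5: break
```

```text
[92.0, 161.0, 452.0]
[104.0, 167.0, 474.0]
[73.0, 147.0, 408.0]
17.7 BB.YYYYYYRRRRRRRR..................
18.4 BB.YYYYY.RRRRRRRR.................. -1.28
19.1 BB.YYYYYRRRRRRRR................... -1.442
19.8 BB.YYYY.RRRRRRRR................... -1.403
20.5 BB.YYYYRRRRRRRR.................... -1.098
21.1 BB.YYYYRRRRRRRR.................... -1.534
21.8 BB.YYYRRRRRRRR..................... -1.388
```

Run:
```python
from h import *
for i in range(6):
    shake('M',-18,1,stroke=10)
    robot.sleep(.1);d=cam('wrist');s=seq(d);print('%.1f'%robot.current_t(),s,fz(5)[2].round(3))
    if s.index('R')<=4: break
im=d['img'];C,m=tube(d)
hsv=cv2.cvtColor(im,cv2.COLOR_BGR2HSV)
for n,lo,hi in(('green',(45,120,60),(75,255,255)),('yellow',(24,150,120),(34,255,255))):
    k,l,st,ce=cv2.connectedComponentsWithStats(cv2.inRange(hsv,lo,hi))
    print(n,[(ce[i].round().tolist(),int(st[i,4])) for i in range(1,k) if st[i,4]>15])
print('bays',{b:projw(d,[*BAY[b],12])[0].round().tolist() for b in BAY})
cv2.imwrite('pics/d3.png',cv2.resize(im[60:260,120:450],(800,485)))
```

```text
22.5 BB.YY.RRRRRRRR..................... -1.292
23.2 BB.YYRRRRRRRR...................... -0.984
23.9 BB.YRRRRRRRR....................... -1.684
green [([195.0, 80.0], 333)]
yellow [([277.0, 71.0], 483), ([328.0, 232.0], 527)]
bays {'R': [213.0, 83.0], 'M': [283.0, 82.0], 'L': [365.0, 86.0]}
```

A yellow marker is in the middle bay (wrist (277,71) against bay centre (283,82)), and one yellow and two reds remain. They go into the left bay.

Run:
```python
from h import *
for b,e,up in(('M',5,25),('L',5,25),('L',-18,0)):
    p,o=bp(b,e,up=up);q=robot.inverse_kinematics(p,o);print(clear(q,p));robot.move_linear(p,o,speed=60)
print('%.1f'%robot.current_t(),seq(cam('wrist')))
for i in range(12):
    shake('L',-20,2,stroke=13)
    d=cam('wrist');s=seq(d);print('%.1f'%robot.current_t(),s)
    if 'R' not in s: break
```

```text
[104.0, 167.0, 474.0]
[92.0, 149.0, 470.0]
[68.0, 141.0, 405.0]
25.9 BB..RRRRRRRR.......................
27.0 BB.RRRRR...........................
28.1 BB.................................
```

Run:
```python
from h import *
shake('L',-22,3,stroke=14)
p,o=bp('L',-32,up=6);robot.move_linear(p,o,speed=40);shake('L',-32,2,up=6)
p,o=bp('L',5,up=60);robot.move_linear(p,o,speed=100)
robot.sleep(.2);d=cam('wrist');print('%.1f'%robot.current_t(),seq(d),fz())
print('bays',{b:projw(d,[*BAY[b],12])[0].round().tolist() for b in BAY})
cv2.imwrite('pics/d4.png',cv2.resize(d['img'],(800,600)))
```

```text
32.2 BBB................................ [-0.21196962 -0.25720319 -1.10908419]
bays {'R': [177.0, 143.0], 'M': [228.0, 136.0], 'L': [286.0, 129.0]}
```

View pics/d4.png

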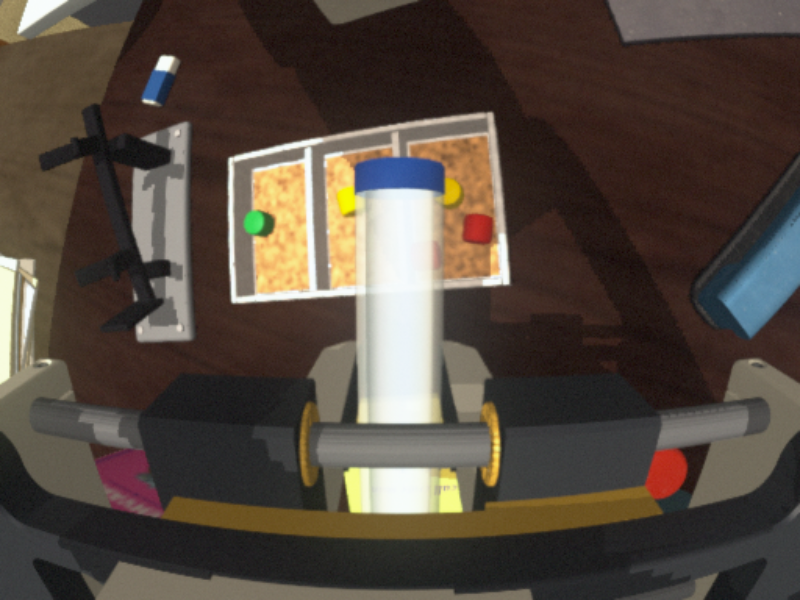

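All five are in the tray: green right, yellow middle, and yellow plus two reds left, one red showing through the empty tube at (430,255). The shaker goes back now.

Run:
```python
from h import *
H=REST+2*mdir(PSI0,25)
for up in(80,25):
    p,o=pose(H+[0,0,up],PSI0,25,1,lean=LEAN0);q=robot.inverse_kinematics(p,o);print(clear(q,p))
    robot.move_linear(p,o,speed=120 if up>50 else 60)
f0=fz();p,o=pose(H-[0,0,1],PSI0,25,1,lean=LEAN0)
print('stop',robot.move_linear(p,o,speed=25,f_stop=6),np.array(robot.current_tcp_pos())-p,fz()-f0)
robot.move_gripper(.8)
p,o=pose(H,PSI0,25,1,lean=LEAN0,dz=-100);robot.move_linear(p,o,speed=120)
robot.sleep(.3);d=cam('wrist');print('%.1f'%robot.current_t())
for s in(77.5,-77.5): 
    x=projw(d,REST+s*mdir(PSI0,25))[0];cv2.circle(d['img'],tuple(int(v) for v in x),2,(0,0,255),1)
cv2.imwrite('pics/w5.png',cv2.resize(d['img'],(800,600)))
```

```text
[55.0, 111.0, 334.0]
[68.0, 119.0, 377.0]
stop True [-0.15993482 -0.11198833  1.09299811] [1.80656653 2.06555958 5.97289232]
39.2
```

View pics/w5.png

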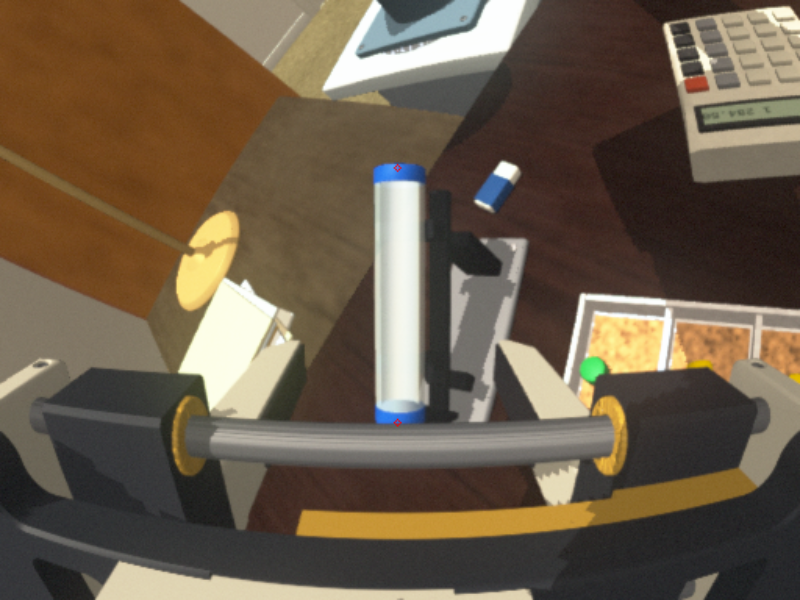

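The empty shaker lies home, with its ring at (398,168) and cap at (399,418), the same as before, and the hand is clear.

```bash
python3 -c "
from bench import robot
print(robot.hand_in())"
```

```text
the job is handed in; nothing more can be done
None
```

The job is handed in: all five markers are in the tray (one in the right bay, one in the middle, three in the left), the empty shaker is back in its rest, and I used about 39 of the 66 s; the hand-in call gave no verdict.

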